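# Square a mounted print on the flatbed scanner and drop the lid

## Task

Get the face-down mounted print ready to scan: on the scanner glass, slide it up to one of the two rulers that meet in the arrow-marked corner and press it snug there, then slide it along that ruler and press it snug against the other, each time with a steady push of about 6 N (under 4 it is not home, over 10 bruises it), and leave it square in the corner. Then tip the scanner's lid over past upright and let go, so that it swings shut under its own weight; do not push it down. Be gentle with glass and lid, and leave everything else on the desk where it is.

Things in the scene. Friction and masses are not known exactly. Their poses are not given: they have to be found in the camera images.
- scanner: A4 flatbed scanner, fixed to the desk, 365 (x) x 250 mm (y). Origin: centre of its underside, on the desk. +x runs along its length, away from the robot within 0.25 rad; the +y long edge has the lid's hinge, the -y one buttons. Dark glass 300 x 218 mm, centred, 40 mm above the desk; the black frame round it stands 6 mm above the glass (top at 46 mm), inner walls at x = +-150, y = +-109 mm
- zero_corner (a point): the arrow-marked corner: inner corner of the raised frame at scanner (+150, +109) mm, on the hinge side at the end farther from the robot, at the top of the frame (46 mm above the desk). The two frame walls that meet in it are the rulers, with white ticks: one along the hinge side, one across the far end. Axes as the scanner's
- seat (a point): point on the glass (40 mm above the desk), scanner (+76, +59) mm, where the print's origin lies when two of its edges touch the frame in the arrow-marked corner; axes as the scanner's, and so as the seated print's
- print: the print: rigid board, 148 (x) x 100 (y) x 6 mm, about 95 g, face down on the glass, plain brown back with a steel hanger plate up. Origin: centre of its underside. Starts 35 to 87 mm short of its seat along both scanner axes, turned up to 0.3 rad; do not turn it round. Slides on the glass with about 0.3 N of friction (coefficient 0.3). Edges are free for pushing fingertips, and bruise above 10 N
- print_corner (a point): the corner of the print (its +x, +y corner, at mid-thickness) that belongs in the arrow-marked corner
- lid (a joint): lid angle, rad: 0 shut, 1.57 upright, 1.92 the open stop. Starts at 1.64 to 1.80, a little beyond upright. Hinge friction (0.25 N m) and damping (0.25 N m s/rad): the lid stays put within some 0.2 to 0.4 rad of upright; tipped further towards shut, it falls on its own and closes in about 2 s. It weighs about 0.65 kg: 1 to 4 N at the free edge move it slowly
- lid_hinge (a point): point on the hinge axis, at the middle of the lid's length, 50 mm above the desk, at scanner (0, +121) mm; the hinge axis is parallel to the scanner's x
- lid_edge (a point): middle of the lid's free edge, at mid-thickness, 243 mm from the hinge axis. The lid is a plain slab 357 mm long (scanner x), 241 mm from hinge to free edge, 15 mm thick (outer face 13 mm from the plane through the hinge axis, white inner face 2 mm on the other side). Open, it stands over the scanner's +y edge leaning outward (scanner +y), with at least 60 mm of free space behind it
- print2: bystander: another mounted print, 148 x 100 x 6 mm, lying picture up on the desk beside the scanner's button edge; origin: centre of its underside
- tape: bystander: roll of clear tape lying flat on the desk beside the scanner's button edge, 96 mm across, 24 mm high
- keyboard: bystander: black keyboard, 360 x 130 x 27 mm, on the desk to the robot's right
- mouse: bystander: black mouse, 118 x 60 x 34 mm, on the right
- bottle: bystander: green glass bottle with a steel cap, 66 mm across, 200 mm high, on the left
- mug: bystander: white mug, 82 mm across, 95 mm high, on the left
- gamepad: bystander: white game controller, 160 x 110 x 50 mm, on the left
Things that resemble listed ones, but are neither listed nor needed, are in the scene too. What is shaped like the print but orange or turquoise is not meant.

How it is judged:
On the way, in this order (a step that is already met when the one before it is completed fails the run):
1. the print is pressed snug (over 4 N) against one of the two rulers that meet in the arrow-marked corner while still over 5 mm short of the other, the lid still open (((y of print in the frame of seat above -0.002 m and x of print in the frame of seat below -0.005 m) or (x of print in the frame of seat above -0.002 m and y of print in the frame of seat below -0.005 m)) and z of print in the frame of seat below 0.002 m and contact force between the fingers and print above 4 N and value of joint lid above 1.3 rad), for 0.2 s.
2. the print is square and home in the corner, and is pressed snug (over 4 N) against the other ruler, the lid still open (x of print in the frame of seat above -0.002 m and y of print in the frame of seat above -0.002 m and z of print in the frame of seat below 0.002 m and angle between the x axis of print and the x axis of scanner, either way round below 0.02 rad and contact force between the fingers and print above 4 N and value of joint lid above 1.3 rad), for 0.2 s.
3. the lid has been tipped past upright and swings down (value of joint lid below 0.9 rad).
At the end, for the whole second after the job is handed in: The lid is fully shut (angle below 0.03 rad) over the print, which lies at rest flat on the glass, each of its two edges within 2 mm of the frame at the arrow-marked corner and square to it within 0.02 rad (value of joint lid below 0.03 rad and x of print in the frame of seat above -0.002 m and y of print in the frame of seat above -0.002 m and z of print in the frame of seat below 0.002 m and angle between the x axis of print and the x axis of scanner, either way round below 0.02 rad and linear speed of print below 0.01 m/s); the robot touches nothing.
It fails at once if the print is pushed with more than 10 N (contact force between the fingers and print above 10 N).
It fails at once if the fingers press on the scanner, its glass or its lid with more than 20 N (contact force between the fingers and scanner above 20 N).
It fails at once if the arm or the gripper's body leans on the scanner or its lid with more than 20 N (contact force between the arm and scanner above 20 N).
It fails at once if the lid is pushed down instead of falling: touched with more than 1 N once it is below 0.8 rad (value of joint lid below 0.8 rad and contact force between any of the fingers, the arm and scanner above 1 N).
It fails at once if a bystander is moved by more than 20 mm (distance of any of print2, tape, keyboard, mouse, bottle, mug, gamepad from where it was at the start of the episode above 0.02 m).
It also fails if it takes over 72 s, if anything falls off the work surface, if the arm or the gripper's body presses on something with over 40 N, if the wrist force passes 120 N, or if a joint passes its speed limit or range.

## Robot

A 6-joint arm with a two-finger parallel gripper is mounted at the origin on the work surface. World frame = base frame: x ahead of the robot, y to its left, z up, the work surface at z = 0. Lengths are in m, angles in rad, forces in N, time in s.
With the tool pointing down it reaches from about 0.35 to 0.85 m from the base axis. Payload 8.1 kg.
Tool frame: the origin (TCP) lies at the very end of the fingers, on their centre line; the grasp point (between the pads) lies 19 mm behind it; z points along the fingers, y is the line along which they close (so a half turn about z gives the same grasp; the last joint's range is limited). The gripper opens to 93 mm and grips with 3 to 60 N. Pads are 15 mm wide; open, the fingers measure 128 mm over their backs; the gripper's body (75 mm by 188 mm) begins 65 mm behind the grasp point.
Start: joints at [1.159, 0.13, 1.488, -0, 1.523, -0.085], TCP at [0.193, 0.568, 0.219] pointing down, gripper open.
Joint ranges: [-2.96, 2.96], [-0.89, 2.26], [0.02, 2.5], [-1.34, 4.48], [0, 2.73], [-2.66, 2.66]. Speed limits (rad/s): [2.39, 2.39, 2.79, 3.14, 3.14, 3.14].

## Interface

Orientations are given as a unit quaternion [w, x, y, z].
In Python, from rig import move_ptp, move_linear, move_joints, set_gripper, pause, ik, snapshot, IKError, close_job, get_time_s, get_qpos, get_dq, get_joint_torque, get_position, get_tool_rot, get_contact_force, get_ft_torque, get_gripper_width, get_grip_force gives the robot as it stands. The module is installed in compiled form; this text tells all that it offers. Calls block until the motion is done:
- move_ptp(position, orientation): joint-space move of the TCP to a pose.
- move_linear(position, rot=None, vel=0.15): straight line of the TCP; rot=None keeps the orientation; vel is the mean speed in m/s.
- move_joints(angles): joint-space move.
- set_gripper(opening, newtons=None): finger opening in m; newtons is the grip in N (None keeps the last); returns when the fingers have stopped.
- pause(seconds).
- ik(position, orientation): joint angles nearest the present ones, or None.
- snapshot(name): name is "side" or "top"; returns a dict with "img" (480x640x3 uint8, blue, green, red), "range_z" (480x640 float32, m along the optical axis (not along the pixel's ray), 0 where there is no reading), "camera_matrix" (3x3 intrinsics, pixels), "k1" (the pictures are not rectified: a ray, as slopes to the right and down, at radius r is drawn at 1 + k1 r^2 times it, then the intrinsics apply), "extrinsics" (4x4, takes a point from camera to world coordinates). Camera axes: x right, y down, z forward; pixel columns grow to the right and rows downward; lengths in m; the calibration is good to about 2 mm. A picture is of the moment at which its call begins.
A pose or a line that the arm cannot do raises IKError and nothing moves.
- close_job(): hands the job in; it is judged then, once.
Readings, each from a call of its own:
- get_time_s(): time.
- get_qpos(): joint angles.
- get_dq(): joint speeds.
- get_joint_torque(): joint torques, N m.
- get_position(): TCP position.
- get_tool_rot(): TCP orientation.
- get_contact_force(): force on the tool from outside, world axes, zero at the start.
- get_ft_torque(): the same for the moment, N m.
- get_gripper_width(): finger opening in m.
- get_grip_force(): force on a finger pad.
Only numpy, scipy, OpenCV 4.12 (cv2) and the standard library are available. Lean on these libraries where they do the work, as an engineer would, in place of code of your own. Each camera call takes 0.05 s, during which the arm holds its last target. There are 200 camera calls.

## Working session

There is one attempt and no reset: what is moved stays moved. The work goes in short steps, each a Python script; the robot and the scene stay as the last script left them, time stands still between calls to the robot, and variables do not carry over. Pictures are saved under pics/ and viewed, at most 11 in all, crops included, and the job is handed in when it is done.

```bash
mkdir -p pics
python3 - <<'E'
from rig import *
import cv2,numpy as np
for n in("top","side"):
    s=snapshot(n); cv2.imwrite(f"pics/{n}0.png",s["img"]); np.savez(f"{n}0.npz",**s)
    print(n,s["camera_matrix"].tolist(),s["k1"],s["extrinsics"].round(3).tolist())
print(get_time_s(),get_contact_force(),get_tool_rot())
E
```

```text
top [[583.5986221615548, 0.0, 315.02101804534715], [0.0, 583.5986221615548, 245.4591688763677], [0.0, 0.0, 1.0]] -0.022979912359817438 [[0.022, -0.983, 0.183, 0.221], [-1.0, -0.024, -0.004, 0.018], [0.008, -0.183, -0.983, 1.47], [0.0, 0.0, 0.0, 1.0]]
side [[569.1721039213011, 0.0, 327.31093812102466], [0.0, 569.1721039213011, 245.827740304081], [0.0, 0.0, 1.0]] -0.12284390978908777 [[-0.859, -0.396, 0.326, -0.072], [-0.513, 0.661, -0.548, 0.971], [0.002, -0.637, -0.771, 1.406], [0.0, 0.0, 0.0, 1.0]]
0.1 [ 0.56526407 -0.21925239 -0.20066419] [-2.03778574e-04  1.62664310e-01  9.86681130e-01 -7.92876978e-04]
```

View pics/top0.png

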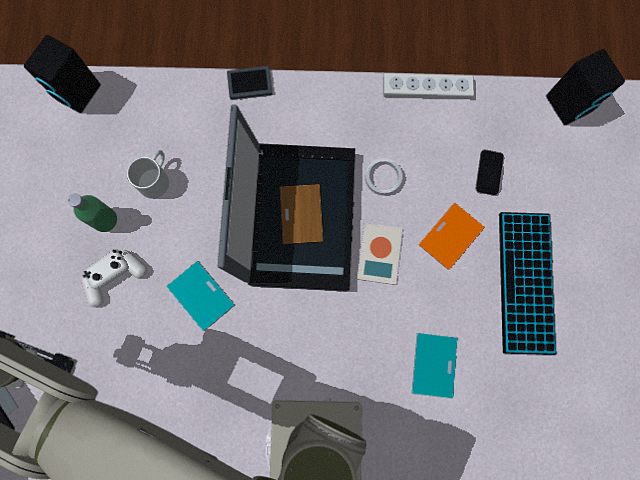

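View pics/side0.png

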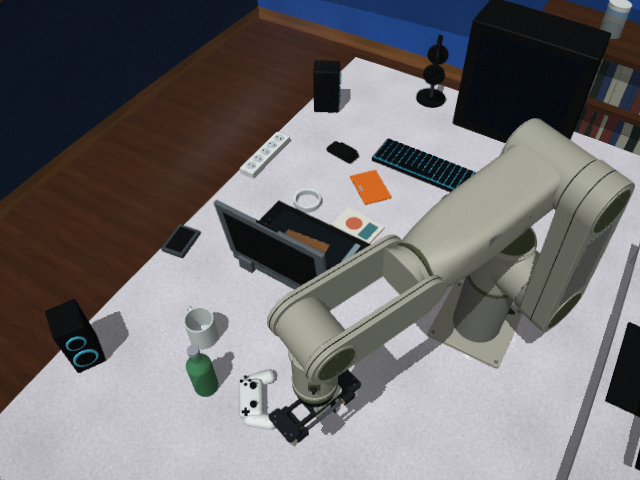

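Run:
```python
import cv2
i=cv2.imread("pics/top0.png")[95:300,205:410]
c=cv2.resize(i,(600,600),interpolation=cv2.INTER_CUBIC)
c=cv2.convertScaleAbs(c,alpha=1.6,beta=15)
cv2.imwrite("pics/crop0.png",c)
```

```text
(no output)
```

View pics/crop0.png

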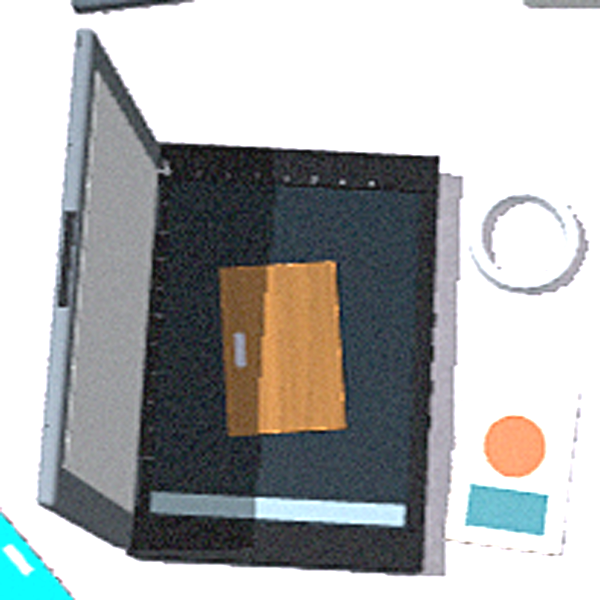

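```bash
cat > h.py <<'E'
import numpy as np,cv2
def px2w(s,uv,z):
    K,E=s["camera_matrix"],s["extrinsics"]; uv=np.array(uv,float).reshape(-1,2)
    d=(uv-K[:2,2])/[K[0,0],K[1,1]]; r=d.copy()
    for _ in range(20): r=d/(1+float(s["k1"])*(r**2).sum(1,keepdims=True))
    ray=np.c_[r,np.ones(len(r))]@E[:3,:3].T
    return E[:3,3]+ray*((z-E[2,3])/ray[:,2])[:,None]
def cloud(s):
    h,w=s["range_z"].shape; K,E=s["camera_matrix"],s["extrinsics"]
    v,u=np.mgrid[:h,:w]; d=(np.stack([u,v],-1)-K[:2,2])/K[0,0]; r=d.copy()
    for _ in range(20): r=d/(1+float(s["k1"])*(r**2).sum(-1,keepdims=True))
    p=np.concatenate([r,np.ones((h,w,1))],-1)*s["range_z"][...,None]
    return p@E[:3,:3].T+E[:3,3]
E
python3 - <<'E'
from h import *
np.set_printoptions(precision=4,suppress=True)
s=np.load("top0.npz"); f=205/600
c=lambda p:np.array(p)*f+[205,95]-.33
print("scan",px2w(s,c([(440,157),(421,574),(162,143),(127,557)]),.046))
print("scan z0",px2w(s,c([(421,574),(127,557)]),0))
print("zero?",px2w(s,c([(165,175),(150,492),(407,190),(405,526)]),.046))
P=px2w(s,c([(219,267),(335,261),(346,428),(229,436)]),.046); print("print",P,P.mean(0))
print([np.linalg.norm(P[i]-P[i-1]) for i in range(4)])
X=cloud(s)
for q in [(82,32),(60,270),(42,500),(110,100),(120,300),(90,440),(300,160),(300,350),(350,500),(425,300)]:
    u,v=np.round(c(q)).astype(int); print(q,X[v,u])
# lid plane
m=np.zeros((480,640),np.uint8); cv2.fillPoly(m,[np.round(c([(100,120),(150,180),(135,480),(80,455)])).astype(int)],1)
p=X[m>0]; p=p[np.isfinite(p).all(1)]; o=p.mean(0); n=np.linalg.svd(p-o)[2][2]; print("lid plane",o,n,np.abs((p-o)@n).mean())
E
```

```text
scan [[ 0.7415 -0.0845  0.046 ]
 [ 0.3747 -0.0722  0.046 ]
 [ 0.7482  0.1594  0.046 ]
 [ 0.3832  0.1741  0.046 ]]
scan z0 [[ 0.3797 -0.0751  0.    ]
 [ 0.3885  0.1792  0.    ]]
zero? [[ 0.7188  0.1556  0.046 ]
 [ 0.4387  0.1571  0.046 ]
 [ 0.7104 -0.056   0.046 ]
 [ 0.4149 -0.0582  0.046 ]]
print [[ 0.6367  0.1056  0.046 ]
 [ 0.6445  0.0055  0.046 ]
 [ 0.4976 -0.007   0.046 ]
 [ 0.4883  0.0921  0.046 ]] [0.5668 0.0491 0.046 ]
[np.float64(0.14899793634748842), np.float64(0.10043841168529623), np.float64(0.14748247547956186), np.float64(0.09953020156910468)]
(82, 32) [0.7421 0.1971 0.2884]
(60, 270) [0.5605 0.2049 0.289 ]
(42, 500) [0.3928 0.2084 0.2904]
(110, 100) [0.7073 0.181  0.2453]
(120, 300) [0.5746 0.1753 0.1607]
(90, 440) [0.4494 0.1868 0.2236]
(300, 160) [0.7362 0.0385 0.0465]
(300, 350) [0.5639 0.0342 0.0518]
(350, 500) [ 0.4346 -0.011   0.0458]
(425, 300) [ 0.6115 -0.073   0.0481]
lid plane [0.5617 0.1765 0.1759] [-0.001  -0.9995 -0.0312] 0.007452598373174924
```

```bash
cat >> h.py <<'E'
from rig import *
np.set_printoptions(precision=4,suppress=True)
C=np.array([.562,.0466]); YAW=-.031
ex=np.array([np.cos(YAW),np.sin(YAW)]); ey=np.array([-ex[1],ex[0]])
def W(x,y,z): return np.r_[C+ex*x/1e3+ey*y/1e3,z]   # scanner mm -> world
def S(p): d=np.array(p)[:2]-C; return np.array([d@ex,d@ey])*1e3
def Q(b):  # tool down, closing axis at angle b from scanner x
    f=(b+YAW+np.pi/2)/2; return np.array([0,np.cos(f),np.sin(f),0])
def F(n=5):
    a=[]
    for _ in range(n): a.append(get_contact_force()); pause(.01)
    a=np.mean(a,0); return np.array([a[:2]@ex,a[:2]@ey,a[2]])  # scanner axes
E
python3 - <<'E'
from h import *
p=np.array(get_position()); p[2]=.45
move_linear(p,vel=.3); set_gripper(.08)
move_ptp(W(5,-76,.38),Q(0)); print(get_time_s(),get_qpos())
move_linear(W(5,-76,.07),vel=.2); print(get_position(),get_time_s(),F())
move_linear(W(5,-76,.0425),vel=.05); t=get_time_s(); print(S(get_position()),get_position(),F(20),get_time_s()-t,t)
s=snapshot("top"); cv2.imwrite("pics/t1.png",cv2.resize(s["img"][95:300,205:410],(600,600)))
E
```

```text
4.0083 [-0.1415  0.029   1.3038  0.0002  1.8085 -0.1119]
[ 0.5656 -0.0296  0.0713] 5.7083 [-0.3471  0.019  -0.012 ]
[  4.9662 -75.9753] [ 0.5646 -0.0295  0.0424] [ 0.0876 -0.0332  0.1092] 0.16669999999999963 6.45
```

View pics/t1.png

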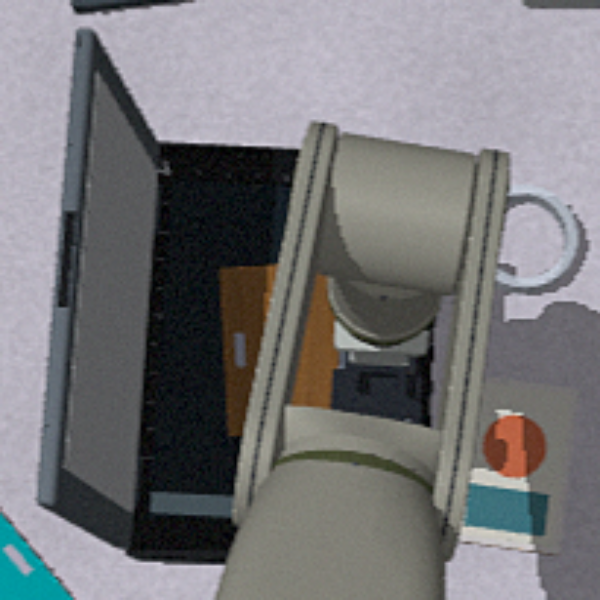

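```bash
cat >> h.py <<'E'
def press(start,d,axis,z=.0425,smax=14,target=6.0,step=.25,f0=None):
    """step from start (scanner mm) along axis until push force reaches target"""
    u=np.eye(2)[axis]; s=0; log=[]
    while s<smax:
        f=-(F(3)-f0)[axis]; log.append((round(s,2),round(float(f),2)))
        if f>target-.5: break
        s+=step if f<1.5 else min(step,.15)
        move_linear(W(*(start+u*s),z),vel=.02)
    print(log[-12:],"s",s,"pos",S(get_position()),"t",get_time_s()); return start+u*s
E
python3 - <<'E'
from h import *
f0=F(10)
for y in (-50,-30,-12,-5):
    move_linear(W(5,y,.0425),vel=.05); print(y,F(4)-f0,get_time_s())
e=press(np.array([5,-5.]),1,1,f0=f0)
pause(.35); print(F(8)-f0, get_position())
np.save("f0.npy",f0); np.save("e.npy",e)
s=snapshot("top"); cv2.imwrite("pics/t2.png",cv2.resize(s["img"][95:300,205:410],(600,600)))
E
```

```text
-50 [ 0.5946 -0.3921  0.019 ] 7.45
-30 [-0.1804 -0.0087 -0.4419] 8.0333
-12 [ 0.2961 -0.0864  0.4943] 8.575
-5 [ 0.1177 -0.1051  0.2192] 8.9
[(2.75, 0.06), (3.0, -0.13), (3.25, -0.29), (3.5, 0.29), (3.75, -0.18), (4.0, 0.26), (4.25, 0.36), (4.5, 1.26), (4.75, 3.15), (4.9, 5.11), (5.05, 5.23), (5.2, 6.23)] s 5.200000000000001 pos [ 5.1198 -0.4129] t 14.975
[ 1.4266 -6.1862 -0.3029] [0.5671 0.046  0.0426]
```

View pics/t2.png

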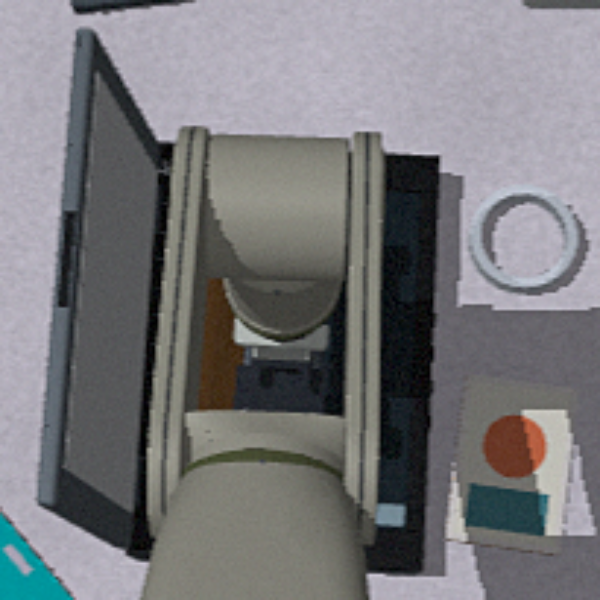

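Run:
```python
from h import *
s=snapshot("top"); X=cloud(s); np.savez("t2.npz",**s)
f=205/600
for q in [(180,200),(165,300),(155,450),(190,140),(365,200),(372,400)]:
    u,v=np.round(np.array(q)*f+[205,95]).astype(int); w=X[v,u]; print(q,w,S(w))
e=np.load("e.npy")
move_linear(W(5,e[1]-8,.0425),vel=.05)
move_linear(W(5,e[1]-8,.075),vel=.15)
set_gripper(0.0)
move_linear(W(-108,10,.08),vel=.2)
print(get_gripper_width(),S(get_position()),get_time_s(),get_qpos())
s=snapshot("top"); cv2.imwrite("pics/t3.png",cv2.convertScaleAbs(cv2.resize(s["img"][95:300,205:410],(600,600)),alpha=1.6,beta=15))
```

```text
(180, 200) [0.5515 0.1044 0.4795] [-12.2873  57.4529]
(165, 300) [0.4804 0.1084 0.5049] [-83.4795  59.1928]
(155, 450) [0.3858 0.1067 0.539 ] [-177.9855   54.5607]
(190, 140) [0.5954 0.1001 0.4624] [31.681 54.5  ]
(365, 200) [ 0.5556 -0.0092  0.4757] [ -4.6342 -55.9368]
(372, 400) [ 0.419  -0.0131  0.5286] [-141.0678  -64.1031]
0.00031068695686886524 [-106.9703    9.9546] 18.1833 [ 0.0191 -0.1453  2.0218 -0.0001  1.2633  0.05  ]
```

View pics/t3.png

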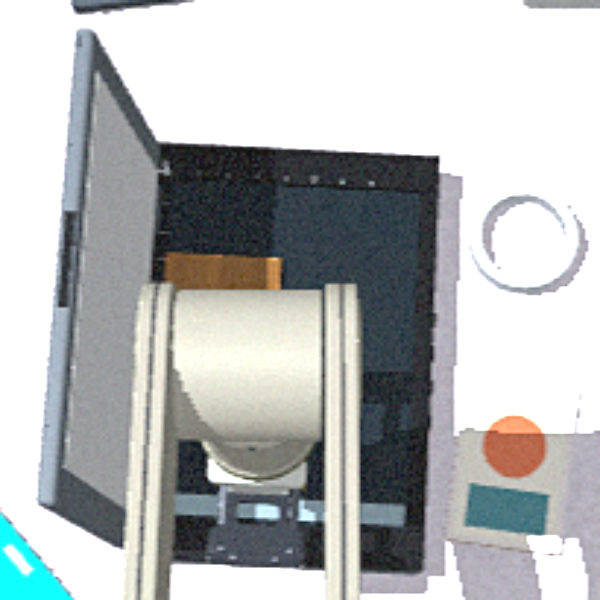

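Run:
```python
from h import *
move_linear(W(-107,56,.08),vel=.15)
move_linear(W(-107,56,.0425),vel=.08); pause(.2)
f0=F(10)
for x in (-80,-50,-30,-22):
    move_linear(W(x,56,.0425),vel=.06); print(x,F(4)-f0,get_time_s())
e=press(np.array([-22.,56]),1,0,f0=f0)
pause(.35); print(F(8)-f0, get_position(),get_time_s())
np.save("f0.npy",f0); np.save("e.npy",e)
```

```text
-80 [-0.1943  0.4667 -0.2533] 20.225
-50 [-0.291   0.0182  0.2696] 20.9083
-30 [-0.3624 -0.4302  0.0226] 21.425
-22 [ 0.149  -0.4523 -0.1577] 21.7417
[(11.0, 0.34), (11.25, 0.06), (11.5, 0.18), (11.75, 0.38), (12.0, 0.27), (12.25, -0.3), (12.5, 0.34), (12.75, 1.06), (13.0, 0.01), (13.25, -0.13), (13.5, 0.37), (13.75, 0.13)] s 14.0 pos [-7.9781 56.0082] t 37.1417
[-0.3336  0.2901  0.4209] [0.5558 0.1028 0.0425] 37.5583
```

Run:
```python
from h import *
s=snapshot("top"); cv2.imwrite("pics/t4.png",cv2.convertScaleAbs(cv2.resize(s["img"][95:300,205:410],(600,600)),alpha=1.6,beta=15))
s=snapshot("side"); cv2.imwrite("pics/s4.png",cv2.convertScaleAbs(cv2.resize(s["img"][180:330,190:390],(800,600)),alpha=1.6,beta=15))
```

```text
(no output)
```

View pics/t4.png

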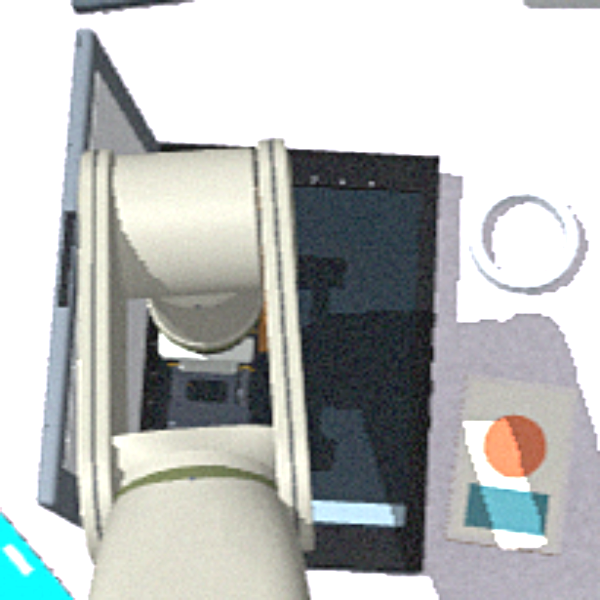

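View pics/s4.png

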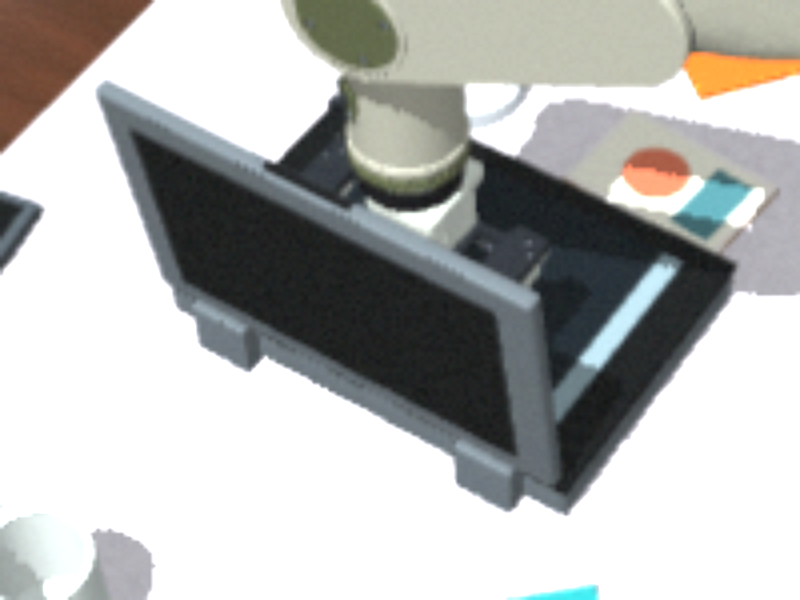

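Run:
```python
from h import *
f0=np.load("f0.npy"); st=np.load("e.npy")
e=press(st,1,0,f0=f0,step=.5,smax=11)
pause(.3); print(F(5)-f0, get_position(),get_time_s())
np.save("e.npy",e)
```

```text
[(0, -0.1), (0.5, 0.27), (1.0, 0.92), (1.5, 0.38), (2.0, 0.08), (2.5, 0.2), (3.0, 0.24), (3.5, 2.09), (3.65, 3.73), (3.8, 4.88), (3.95, 5.97)] s 3.9499999999999997 pos [-4.5749 56.0327] t 40.4333
[-5.496   0.4214  2.3335] [0.5592 0.1028 0.0423] 40.775
```

Run:
```python
from h import *
move_linear(W(-12,56,.0425),vel=.06)
move_linear(W(-20,52,.10),vel=.2)
move_linear(W(-115,30,.36),vel=.3)
print(get_time_s(),get_qpos())
s=snapshot("top"); np.savez("t5.npz",**s); cv2.imwrite("pics/t5.png",cv2.convertScaleAbs(cv2.resize(s["img"][130:250,240:360],(720,600) if 0 else (600,600),interpolation=cv2.INTER_CUBIC),alpha=1.8,beta=20))
q=ik(W(-115,165,.36),Q(0)); print(q)
```

```text
42.575 [ 0.0644 -0.2749  1.6238 -0.      1.7962  0.0954]
[ 0.3416 -0.1524  1.5143 -0.      1.7798  0.3726]
```

View pics/t5.png

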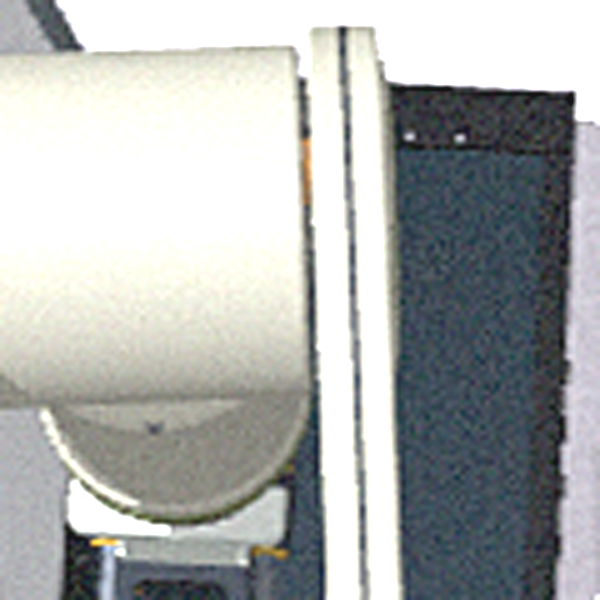

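Run:
```python
from h import *
move_linear(W(-115,185,.36),vel=.3)
print(get_time_s())
s=snapshot("top"); np.savez("t6.npz",**s); cv2.imwrite("pics/t6.png",cv2.convertScaleAbs(cv2.resize(s["img"][125:285,225:385],(600,600),interpolation=cv2.INTER_CUBIC),alpha=1.8,beta=20))
K,E=s["camera_matrix"],np.linalg.inv(s["extrinsics"])
for n,x,y in [("far-hinge",150,109),("far-btn",150,9),("near-btn",2,9),("near-hinge",2,109),("frame fb",182.5,-125),("frame nb",-182.5,-125)]:
    p=E[:3,:3]@W(x,y,.046)+E[:3,3]; r=p[:2]/p[2]; r=r*(1+float(s["k1"])*(r@r)); uv=r*K[0,0]+K[:2,2]; print(n,uv,(uv-[225,125]+.5)*600/160)
```

```text
43.2917
far-hinge [262.8286 155.82  ] [143.7322 117.4499]
far-btn [301.9035 157.9097] [290.2631 125.2864]
near-btn [298.5002 214.2041] [277.5007 336.3904]
near-hinge [258.6856 212.0577] [128.196  328.3412]
frame fb [354.8028 148.65  ] [488.6356  90.5625]
frame nb [348.7209 290.3795] [465.8282 622.0481]
```

View pics/t6.png

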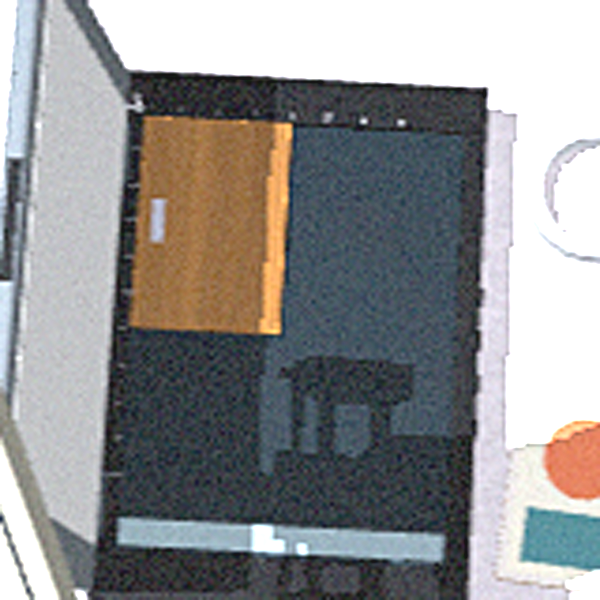

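Run:
```python
from h import *
s=np.load("t6.npz"); g=s["img"].astype(np.float32)
K,E=s["camera_matrix"],np.linalg.inv(s["extrinsics"])
def pr(x,y,z=.046):
    p=E[:3,:3]@W(x,y,z)+E[:3,3]; r=p[:2]/p[2]; r=r*(1+float(s["k1"])*(r@r)); return r*K[0,0]+K[:2,2]
def prof(xs,ys):
    m=np.array([[pr(x,y) for y in ys] for x in xs],np.float32)
    return np.median(cv2.remap(g,m[...,0],m[...,1],cv2.INTER_LINEAR),0)
ys=np.arange(96,122,1.)
a=prof(np.arange(15,140,1.),ys); b=prof(np.arange(-120,-10,1.),ys)
for y,p,q in zip(ys,a,b): print(int(y),p.round(0),q.round(1))
print("far")
def profx(ys,xs):
    m=np.array([[pr(x,y) for y in ys] for x in xs],np.float32)
    return np.median(cv2.remap(g,m[...,0],m[...,1],cv2.INTER_LINEAR),1)
xs=np.arange(142,160,1.)
for x,p,q in zip(xs,profx(np.arange(20,100,1.),xs),profx(np.arange(-95,-5,1.),xs)): print(int(x),p.round(0),q.round(1))
```

```text
96 [28. 50. 72.] [24.4 21.6 16.5]
97 [29. 50. 72.] [25.  21.  16.8]
98 [29. 50. 72.] [24.9 21.1 16.6]
99 [28. 50. 72.] [25.6 21.5 17.5]
100 [28. 50. 72.] [25.4 20.8 16.5]
101 [27. 49. 72.] [25.1 20.8 16. ]
102 [26. 50. 74.] [25.1 21.2 16.7]
103 [27. 51. 75.] [25.  21.3 16. ]
104 [28. 52. 77.] [25.1 21.2 16.7]
105 [28. 52. 77.] [23.5 19.2 16.6]
106 [27. 49. 71.] [22.5 18.3 16.1]
107 [25. 44. 64.] [21.7 18.5 15.5]
108 [22. 37. 52.] [20.  17.7 14.7]
109 [19. 28. 38.] [18.5 16.3 14.5]
110 [17. 19. 24.] [17.6 16.  14.9]
111 [16. 14. 15.] [18.2 16.7 16.8]
112 [15. 13. 11.] [18.4 16.5 17.8]
113 [16. 14. 13.] [18.3 17.4 17. ]
114 [16. 14. 13.] [17.4 17.1 15.8]
115 [16. 14. 13.] [16.3 15.5 13.8]
116 [15. 14. 12.] [13.9 12.2 11.7]
117 [14. 12. 12.] [14.1 13.2 13.2]
118 [22. 20. 19.] [25.  22.9 23.4]
119 [39. 37. 38.] [42.8 41.  41.1]
120 [61. 60. 58.] [64.2 61.1 61.4]
121 [78. 76. 74.] [81.1 79.  77.6]
far
142 [27. 50. 73.] [40.  33.5 24. ]
143 [27. 50. 73.] [39.7 33.5 23.7]
144 [27. 50. 73.] [40.6 33.8 24.6]
145 [27. 50. 74.] [41.5 34.1 25.4]
146 [28. 50. 74.] [42.1 34.7 25.1]
147 [28. 51. 75.] [43.1 35.4 25.1]
148 [29. 52. 77.] [40.3 33.5 23.3]
149 [28. 53. 79.] [34.6 29.4 20.4]
150 [27. 50. 73.] [23.6 19.8 15.4]
151 [26. 41. 59.] [15.1 13.1 12.2]
152 [20. 28. 38.] [17.5 17.  16.2]
153 [17. 16. 18.] [25.8 20.8 21.4]
154 [17. 12.  9.] [29.4 25.1 24.5]
155 [17. 13. 12.] [30.8 27.2 25.5]
156 [15. 14. 13.] [30.2 26.5 25.4]
157 [15. 14. 14.] [30.1 25.7 25.6]
158 [15. 13. 13.] [29.  25.4 24.7]
159 [17. 14. 14.] [27.6 24.9 24.3]
```

Run:
```python
from h import *
move_linear(W(-115,202,.36),vel=.2)
move_linear(W(-115,202,.25),vel=.2); pause(.1)
f0=F(8); low=0; seen=False
for y in [185]+list(range(175,24,-10)):
    move_linear(W(-115,y,.25),vel=.06)
    f=F(4)-f0; print(y,f.round(2),round(get_time_s(),2))
    seen|=f[1]>.9
    if abs(f[1])>12: print("STOP");break
    low=low+1 if (seen and abs(f[1])<.5 and y<90) else 0
    if low>=4: break
move_linear(W(-115,y+10,.36),vel=.25)
s=snapshot("top"); cv2.imwrite("pics/t7.png",s["img"]); X=cloud(s)
print(get_time_s()); 
for q in [(-60,-80),(0,-60),(100,-80),(100,0)]:
    print(q, [float(X[v,u,2]) for u,v in [(0,0)]])
print(X[150:285:15,225:385:20,2].round(2))
```

```text
185 [-0.39  0.75 -0.46] 44.92
175 [-0.39  0.59 -0.35] 45.27
165 [ 0.13  0.22 -0.73] 45.62
155 [ 0.3   0.46 -0.59] 45.98
145 [-0.05  0.21 -0.78] 46.33
135 [ 0.19  0.68 -0.57] 46.67
125 [-0.11  0.42 -0.18] 47.02
115 [ 0.22  0.38 -0.32] 47.38
105 [ 0.13  0.74 -0.45] 47.73
95 [ 0.34  0.42 -0.34] 48.08
85 [ 0.42  0.02 -0.19] 48.42
75 [ 0.01  1.06 -0.78] 48.77
65 [ 0.16  0.71 -0.49] 49.12
55 [-0.05  0.39 -0.39] 49.48
45 [ 0.13  0.45 -0.21] 49.83
35 [ 0.57  0.77 -0.53] 50.17
25 [-0.07  0.74 -0.39] 50.52
51.1667
(-60, -80) [-0.749239250624244]
(0, -60) [-0.749239250624244]
(100, -80) [-0.749239250624244]
(100, 0) [-0.749239250624244]
[[ 0.77  0.78  0.78  0.78  0.79  0.06  0.06  0.  ]
 [ 0.77  0.78  0.79  0.78  0.79  0.06  0.06 -0.  ]
 [ 0.77  0.78  0.78  0.78  0.79  0.07  0.07  0.01]
 [ 0.78  0.77  0.77  0.77  0.78  0.06  0.06  0.  ]
 [ 0.78  0.74  0.73  0.69  0.78  0.07  0.06  0.  ]
 [ 0.77  0.    0.62  0.6   0.77  0.06  0.06  0.01]
 [ 0.77 -0.    0.5   0.5   0.77  0.06  0.06  0.  ]
 [ 0.76  0.06  0.49  0.49  0.76  0.07  0.06  0.01]
 [ 0.76  0.02  0.49  0.49  0.76  0.06  0.07  0.01]]
```

Run:
```python
from h import *
move_linear(W(-115,200,.36),vel=.25); pause(1)
s=snapshot("top"); cv2.imwrite("pics/t8.png",s["img"]); X=cloud(s)
print(get_time_s()); print(X[155:285:15,265:350:15,2].round(3))
```

```text
53.025
[[0.067 0.064 0.068 0.059 0.063 0.057]
 [0.058 0.064 0.067 0.065 0.062 0.063]
 [0.06  0.066 0.068 0.067 0.072 0.064]
 [0.062 0.067 0.068 0.061 0.067 0.067]
 [0.07  0.062 0.071 0.063 0.062 0.062]
 [0.066 0.066 0.067 0.063 0.066 0.066]
 [0.062 0.069 0.065 0.072 0.064 0.067]
 [0.067 0.062 0.061 0.064 0.066 0.065]
 [0.064 0.064 0.063 0.066 0.064 0.061]]
```

View pics/t8.png

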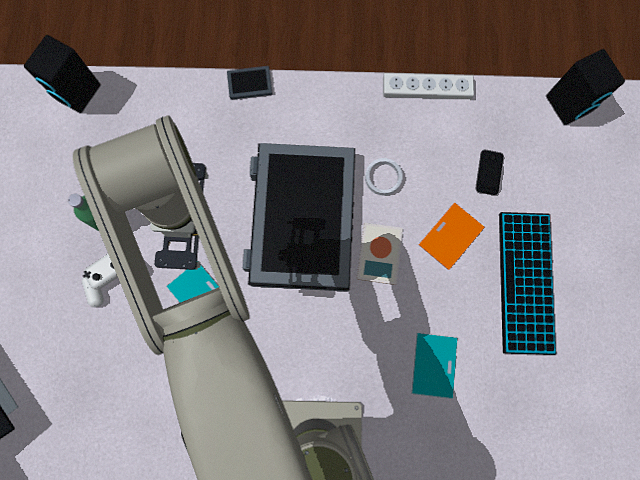

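The lid is flat and shut over the scanner (top about 64 mm, pixels 250–355 × 145–290). The arm is clear of it and the bystanders are where they started.

```bash
python3 -c "
from rig import *
print(close_job())"
```

```text
the job is handed in; nothing more can be done
None
```

The job is handed in (no verdict returned): the print was pressed at about 6 N against the hinge-side ruler and then the far ruler, the camera showed it square in the arrow-marked corner before closing, and the lid was tipped over and now lies shut, with nothing else moved.

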